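# Find the rocking corner of a gearmotor base and press its shim home

### The job

The gearmotor's base plate rocks on its bed. Press down on the plate's corners until you find the one that rocks, then press that corner's shim in under the plate with your fingertips until its bent-up tab lies flat against the plate's edge, and press the corner down once more to check that it now stands firm. Do not pick anything up, do not shift the machine, and leave the other three shims and the things on the bench as they lie.

Things in the scene. Friction and masses are not known exactly. Their poses are not given: they have to be found in the camera images.
- bed: Fixed dark steel bed, 215 (x) by 390 (y) by 12 mm, flat on the bench; x points away from the robot, y left (yaw up to 0.22 rad). Origin: centre of its underside. On it, unseen under the plate, 16 mm square packers 6 mm high carry three of the plate's corners; at the fourth, any of the four, the packer is missing: a 6 mm gap.
- base_plate: Loose bright steel plate, 160 (x) by 200 (y) by 12 mm, with a gearmotor on its middle (within 45 mm of the centre in x, 75 in y, 60 mm high); 3.5 to 5 kg. Origin: centre of its underside, 6 mm above the bed, axes as the bed's. Pressed with 4 to 7 N the bad corner tips down 4 to 5 mm and comes up again when let go; the others do not give. Test with 10 to 15 N.
- corner_near_left (a point): The point to press at the plate's near left (x -, y +) corner: on the plate's top surface, over the foot, 18 mm in from the edge that looks to -x and 19 mm in from the edge that looks to +y; 30 mm above the bench when level.
- corner_near_right (a point): The point to press at the plate's near right (x -, y -) corner: on the plate's top surface, over the foot, 18 mm in from the edge that looks to -x and 19 mm in from the edge that looks to -y; 30 mm above the bench when level.
- corner_far_left (a point): The point to press at the plate's far left (x +, y +) corner: on the plate's top surface, over the foot, 18 mm in from the edge that looks to +x and 19 mm in from the edge that looks to +y; 30 mm above the bench when level.
- corner_far_right (a point): The point to press at the plate's far right (x +, y -) corner: on the plate's top surface, over the foot, 18 mm in from the edge that looks to +x and 19 mm in from the edge that looks to -y; 30 mm above the bench when level.
- shim_near_left: Loose brass slotted shim, 36 wide, 5.5 thick, 60 g, on the bed 2 to 12 mm outside the plate's left edge at the near left corner. Origin: underside, 21 mm behind the leading end; x points in under the plate (-y of the plate). At the rear a 3 mm tab is bent up to 19 mm above the bed, outer face at x = -24 mm: push there. Slides in 42 mm at the bad corner; elsewhere a packer stops it at 14 mm.
- tab_near_left (a point): Middle of the inner face of the near left shim's tab, 12 mm above the bed: it meets the plate's left edge (100 mm from the plate's centre) when the shim is home. Axes as the shim's.
- shim_near_right: Loose brass slotted shim, 36 wide, 5.5 thick, 60 g, on the bed 2 to 12 mm outside the plate's right edge at the near right corner. Origin: underside, 21 mm behind the leading end; x points in under the plate (+y of the plate). At the rear a 3 mm tab is bent up to 19 mm above the bed, outer face at x = -24 mm: push there. Slides in 42 mm at the bad corner; elsewhere a packer stops it at 14 mm.
- tab_near_right (a point): Middle of the inner face of the near right shim's tab, 12 mm above the bed: it meets the plate's right edge (100 mm from the plate's centre) when the shim is home. Axes as the shim's.
- shim_far_left: Loose brass slotted shim, 36 wide, 5.5 thick, 60 g, on the bed 2 to 12 mm outside the plate's left edge at the far left corner. Origin: underside, 21 mm behind the leading end; x points in under the plate (-y of the plate). At the rear a 3 mm tab is bent up to 19 mm above the bed, outer face at x = -24 mm: push there. Slides in 42 mm at the bad corner; elsewhere a packer stops it at 14 mm.
- tab_far_left (a point): Middle of the inner face of the far left shim's tab, 12 mm above the bed: it meets the plate's left edge (100 mm from the plate's centre) when the shim is home. Axes as the shim's.
- shim_far_right: Loose brass slotted shim, 36 wide, 5.5 thick, 60 g, on the bed 2 to 12 mm outside the plate's right edge at the far right corner. Origin: underside, 21 mm behind the leading end; x points in under the plate (+y of the plate). At the rear a 3 mm tab is bent up to 19 mm above the bed, outer face at x = -24 mm: push there. Slides in 42 mm at the bad corner; elsewhere a packer stops it at 14 mm.
- tab_far_right (a point): Middle of the inner face of the far right shim's tab, 12 mm above the bed: it meets the plate's right edge (100 mm from the plate's centre) when the shim is home. Axes as the shim's.
- spanner: Spanner, 170 mm long, lying beyond the bed. A bystander: leave it alone. Origin: centre of its underside.
- bolt_a: Steel bolt, 45 mm, standing on its 17 mm head. A bystander: leave it alone. Origin: centre of its underside.
- bolt_b: Another steel bolt, 45 mm, standing on its 17 mm head. A bystander: leave it alone. Origin: centre of its underside.
- oil_bottle: Grey oil bottle, 52 mm across, 130 mm high, standing on the bench. A bystander: leave it alone. Origin: centre of its underside.
Not all that is in view belongs to the job. What is shaped like the shim_near_right but blue is not meant.

How it is judged:
On the way, in this order (a step that is already met when the one before it is completed fails the run):
1. the corner that rocks is pressed and felt to go down (by more than 2.5 mm) (((horizontal distance between the grasp point and corner_near_left below 0.04 m and contact force between the fingers and base_plate above 2 N and height (world z) of corner_near_left below 0.0275 m) or (horizontal distance between the grasp point and corner_near_right below 0.04 m and contact force between the fingers and base_plate above 2 N and height (world z) of corner_near_right below 0.0275 m) or (horizontal distance between the grasp point and corner_far_left below 0.04 m and contact force between the fingers and base_plate above 2 N and height (world z) of corner_far_left below 0.0275 m) or (horizontal distance between the grasp point and corner_far_right below 0.04 m and contact force between the fingers and base_plate above 2 N and height (world z) of corner_far_right below 0.0275 m))), for 0.05 s.
2. that corner's shim is home: its tab within 4 mm of the plate's edge, the other shims not moved by more than 10 mm (((y of tab_near_left in the frame of base_plate below 0.104 m and x of tab_near_left in the frame of base_plate between -0.075 and -0.045 m and angle between the x axis of shim_near_left and the y axis of base_plate, either way round below 0.2 rad and z of shim_near_left in the frame of bed below 0.0145 m and distance of each of shim_near_right, shim_far_left, shim_far_right from where it was at the start of the episode below 0.01 m) or (y of tab_near_right in the frame of base_plate above -0.104 m and x of tab_near_right in the frame of base_plate between -0.075 and -0.045 m and angle between the x axis of shim_near_right and the y axis of base_plate, either way round below 0.2 rad and z of shim_near_right in the frame of bed below 0.0145 m and distance of each of shim_near_left, shim_far_left, shim_far_right from where it was at the start of the episode below 0.01 m) or (y of tab_far_left in the frame of base_plate below 0.104 m and x of tab_far_left in the frame of base_plate between 0.045 and 0.075 m and angle between the x axis of shim_far_left and the y axis of base_plate, either way round below 0.2 rad and z of shim_far_left in the frame of bed below 0.0145 m and distance of each of shim_near_left, shim_near_right, shim_far_right from where it was at the start of the episode below 0.01 m) or (y of tab_far_right in the frame of base_plate above -0.104 m and x of tab_far_right in the frame of base_plate between 0.045 and 0.075 m and angle between the x axis of shim_far_right and the y axis of base_plate, either way round below 0.2 rad and z of shim_far_right in the frame of bed below 0.0145 m and distance of each of shim_near_left, shim_near_right, shim_far_left from where it was at the start of the episode below 0.01 m))), for 0.2 s.
3. the same corner is pressed again with more than 5 N and does not give (less than 1.5 mm) (((horizontal distance between the grasp point and corner_near_left below 0.04 m and contact force between the fingers and base_plate above 5 N and y of tab_near_left in the frame of base_plate below 0.104 m and x of tab_near_left in the frame of base_plate between -0.075 and -0.045 m and angle between the x axis of shim_near_left and the y axis of base_plate, either way round below 0.2 rad and z of shim_near_left in the frame of bed below 0.0145 m and distance of each of shim_near_right, shim_far_left, shim_far_right from where it was at the start of the episode below 0.01 m and height (world z) of corner_near_left above 0.0285 m and contact force between the fingers and shim_near_left below 0.5 N) or (horizontal distance between the grasp point and corner_near_right below 0.04 m and contact force between the fingers and base_plate above 5 N and y of tab_near_right in the frame of base_plate above -0.104 m and x of tab_near_right in the frame of base_plate between -0.075 and -0.045 m and angle between the x axis of shim_near_right and the y axis of base_plate, either way round below 0.2 rad and z of shim_near_right in the frame of bed below 0.0145 m and distance of each of shim_near_left, shim_far_left, shim_far_right from where it was at the start of the episode below 0.01 m and height (world z) of corner_near_right above 0.0285 m and contact force between the fingers and shim_near_right below 0.5 N) or (horizontal distance between the grasp point and corner_far_left below 0.04 m and contact force between the fingers and base_plate above 5 N and y of tab_far_left in the frame of base_plate below 0.104 m and x of tab_far_left in the frame of base_plate between 0.045 and 0.075 m and angle between the x axis of shim_far_left and the y axis of base_plate, either way round below 0.2 rad and z of shim_far_left in the frame of bed below 0.0145 m and distance of each of shim_near_left, shim_near_right, shim_far_right from where it was at the start of the episode below 0.01 m and height (world z) of corner_far_left above 0.0285 m and contact force between the fingers and shim_far_left below 0.5 N) or (horizontal distance between the grasp point and corner_far_right below 0.04 m and contact force between the fingers and base_plate above 5 N and y of tab_far_right in the frame of base_plate above -0.104 m and x of tab_far_right in the frame of base_plate between 0.045 and 0.075 m and angle between the x axis of shim_far_right and the y axis of base_plate, either way round below 0.2 rad and z of shim_far_right in the frame of bed below 0.0145 m and distance of each of shim_near_left, shim_near_right, shim_far_left from where it was at the start of the episode below 0.01 m and height (world z) of corner_far_right above 0.0285 m and contact force between the fingers and shim_far_right below 0.5 N))), for 0.1 s.
At the end, for the whole second after the job is handed in: The rocking corner's shim is in: tab within 4 mm of the plate's edge, within 15 mm of the foot's middle sideways, square within 0.2 rad; the other shims within 10 mm of where they lay; the plate at rest, level within 0.012 rad and within 12 mm of where it stood (((y of tab_near_left in the frame of base_plate below 0.104 m and x of tab_near_left in the frame of base_plate between -0.075 and -0.045 m and angle between the x axis of shim_near_left and the y axis of base_plate, either way round below 0.2 rad and z of shim_near_left in the frame of bed below 0.0145 m and distance of each of shim_near_right, shim_far_left, shim_far_right from where it was at the start of the episode below 0.01 m) or (y of tab_near_right in the frame of base_plate above -0.104 m and x of tab_near_right in the frame of base_plate between -0.075 and -0.045 m and angle between the x axis of shim_near_right and the y axis of base_plate, either way round below 0.2 rad and z of shim_near_right in the frame of bed below 0.0145 m and distance of each of shim_near_left, shim_far_left, shim_far_right from where it was at the start of the episode below 0.01 m) or (y of tab_far_left in the frame of base_plate below 0.104 m and x of tab_far_left in the frame of base_plate between 0.045 and 0.075 m and angle between the x axis of shim_far_left and the y axis of base_plate, either way round below 0.2 rad and z of shim_far_left in the frame of bed below 0.0145 m and distance of each of shim_near_left, shim_near_right, shim_far_right from where it was at the start of the episode below 0.01 m) or (y of tab_far_right in the frame of base_plate above -0.104 m and x of tab_far_right in the frame of base_plate between 0.045 and 0.075 m and angle between the x axis of shim_far_right and the y axis of base_plate, either way round below 0.2 rad and z of shim_far_right in the frame of bed below 0.0145 m and distance of each of shim_near_left, shim_near_right, shim_far_left from where it was at the start of the episode below 0.01 m)) and angle between base_plate's own z axis and vertical below 0.012 rad and distance of base_plate from where it was at the start of the episode below 0.012 m and linear speed of base_plate below 0.01 m/s); the robot touches nothing.
It fails at once if a shim is lifted more than 12 mm off the bed (z of any of shim_near_left, shim_near_right, shim_far_left, shim_far_right in the frame of bed above 0.024 m).
It fails at once if the machine is lifted, tipped beyond its rock or shifted by more than 12 mm (angle between base_plate's own z axis and vertical above 0.12 rad or distance of base_plate from where it was at the start of the episode above 0.012 m).
It fails at once if a bystander is moved by more than 20 mm (distance of any of spanner, bolt_a, bolt_b, oil_bottle from where it was at the start of the episode above 0.02 m).
It also fails if it takes over 54 s, if anything falls off the work surface, if the arm or the gripper's body presses on something with over 40 N, if the wrist force passes 120 N, or if a joint passes its speed limit or range.

### The arm

A 6-joint arm with a two-finger parallel gripper is mounted at the origin on the work surface. World frame = base frame: x ahead of the robot, y to its left, z up, the work surface at z = 0. Lengths are in m, angles in rad, forces in N, time in s.
With the tool pointing down it reaches from about 0.325 to 0.85 m from the base axis. Payload 15.5 kg.
Tool frame: the origin (TCP) lies at the very end of the fingers, on their centre line; the grasp point (between the pads) lies 19 mm behind it; z points along the fingers, y is the direction in which the jaws open and shut (so a half turn about z gives the same grasp; the last joint's range is limited). The gripper opens to 91 mm and grips with 3 to 60 N. Pads are 32 mm wide; open, the fingers measure 118 mm over their backs; the gripper's body (76 mm by 178 mm) begins 60 mm behind the grasp point.
Start: joints at [-1.198, 0.494, 1.345, -0, 1.302, -0.096], TCP at [0.282, -0.558, 0.214] pointing down, gripper open.
Joint ranges: [-2.91, 2.91], [-0.82, 2.16], [0.22, 2.67], [-1.22, 4.37], [0.12, 2.79], [-3.08, 3.08]. Speed limits (rad/s): [1.89, 1.89, 2.57, 3.01, 3.01, 3.01].

### API

Orientations are given as [roll, pitch, yaw] about the fixed x, y, z axes, in that order (R = Rz(yaw) Ry(pitch) Rx(roll)).
In Python, from station import sense, grab_frame, camera_info, sign_off gives the robot as it stands. The module is installed in compiled form; this text tells all that it offers.
- The arm moves only by the tool carry_out, never from a script. Its argument "targets" is a list of rows, each an object with "dr": the turn, a rotation vector about the tool's x, y, z in rad, a list of three; "slide": the shift along the tool's x, y, z in mm, a list of three; "fingers": the finger opening in mm, from 0 to 91.2. In form: [{"dr": [ax, ay, az], "slide": [dx, dy, dz], "fingers": fingers}, ...]. A call has 1 to 12 rows; each row is the pose to reach, as a shift and turn from the pose measured when the call began, along the tool's axes at that moment; what a row does not reach only later rows make up. A row lasts 1/8 s, in which the tool goes at most 62.5 mm and 10.7 degrees, less where a joint would pass 70% of its speed; a pose out of reach is approached as far as the arm can. A call with a gripper value outside its range is refused whole. The fingers move at their own pace and stop on an object; "squeeze" is the grip in N (left out, the last holds). Time passes only in rows, so rows that repeat a pose let the fingers close. It gives the time, the measured TCP pose, the force and the opening at its end, in the units of the state.
- sense(): the state, without advancing time (a new reading comes with each control period).
- grab_frame(name): name is "scene" or "side" or "wrist"; returns the picture (420x560x3 uint8, blue, green, red); there is no depth.
- camera_info(name): a dict with "fx", "fy", "cx", "cy" (pixels), "rvec" (rotation vector, rad) and "tvec" (3), from world to camera coordinates, as OpenCV has them; the wrist camera has in their place "T_tool_cam" (4x4, takes a point from camera to tool coordinates, whose origin is the TCP and whose axes are the flange's). Camera axes: x right, y down, z forward; pixel columns grow to the right and rows downward; lengths in m; the calibration is good to about 2 mm. A picture is of the moment at which its call begins: read the wrist's pose just before it. camera_info takes no time and is no camera call.
- sign_off(): hands the job in, once; it reports no verdict.
The state is a dict: "t": time; "qpos": joint angles; "qd": joint speeds; "joint_efforts": joint torques, N m; "tool_pos": TCP position; "tcp_rot": TCP orientation; "force": force on the tool from outside, world axes, zero at the start; "ft_torque": the same for the moment, N m; "width": finger opening in m.
Only numpy, scipy, OpenCV 4.12 (cv2) and the standard library are available. Lean on these libraries where they do the work, as an engineer would, in place of code of your own. Each camera call takes 0.05 s, during which the arm holds its last target. There are 200 camera calls.

## Working session

There is one attempt and no reset: what is moved stays moved. The work goes in short steps, Python scripts to look and compute and a tool call to move; the robot and the scene stay as the last step left them, time stands still between calls to the robot, and variables do not carry over. Pictures are saved under pics/ and viewed, about 8 in all and at most 12, crops included, and the job is handed in when it is done.

Besides the shell and the picture viewer there is one more tool, called as name([rows], argument=value, ...), one row to a line, values as JSON. carry_out: Moves the arm, as the interface text tells. Its arguments: {"type":"object","properties":{"targets":{"type":"array"},"squeeze":{"type":"number"}},"required":["targets"]}

```bash
mkdir -p pics; cat > h.py <<'E'
import numpy as np, cv2
from station import sense, grab_frame, camera_info, sign_off
def ray(name,px):
    c=camera_info(name);R=cv2.Rodrigues(np.array(c['rvec'],float))[0];t=np.array(c['tvec'],float).ravel()
    d=R.T@np.array([(px[0]-c['cx'])/c['fx'],(px[1]-c['cy'])/c['fy'],1]);return -R.T@t,d
def atz(name,px,z):
    o,d=ray(name,px);return o+d*(z-o[2])/d[2]
def proj(name,P):
    c=camera_info(name);K=np.array([[c['fx'],0,c['cx']],[0,c['fy'],c['cy']],[0,0,1]],float)
    return cv2.projectPoints(np.array(P,float).reshape(-1,1,3),np.array(c['rvec'],float),np.array(c['tvec'],float),K,None)[0].reshape(-1,2)
E
python3 - <<'E'
from h import *
a=grab_frame('scene');b=grab_frame('side')
cv2.imwrite('pics/a.png',a);cv2.imwrite('pics/b.png',b)
s=sense();print(s)
for n in('scene','side'):print(ray(n,(280,210)))
E
```

```text
{'t': 0.1, 'qpos': array([-1.19751083e+00,  4.94142539e-01,  1.34603136e+00, -3.66632455e-06,
        1.30251596e+00, -9.54846835e-02]), 'qd': array([-0.00075425, -0.00268185, -0.00053248, -0.00052416, -0.00066984,
        0.00010324]), 'joint_efforts': array([ 1.55963295e-03, -8.80239058e+01, -3.82547379e+01,  7.08646188e-02,
        4.82177781e-02, -2.56999397e-05]), 'tool_pos': array([ 0.28225836, -0.55726539,  0.21339734]), 'tcp_rot': array([-3.14050011e+00, -1.01089465e-04,  4.68771103e-01]), 'force': array([ 0.47632305, -0.37948631,  0.08646766]), 'ft_torque': array([0.03246643, 0.02329468, 0.00789925]), 'width': 0.09117564437456868}
(array([1.10152394, 0.34550783, 0.90003825]), array([-0.51598076, -0.34288799, -0.78500834]))
(array([-0.19516416, -0.67485822,  0.83654012]), array([ 0.58981411,  0.52743365, -0.61155761]))
```

View pics/a.png

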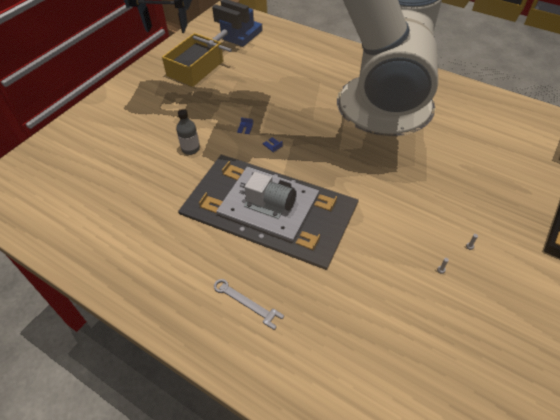

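View pics/b.png

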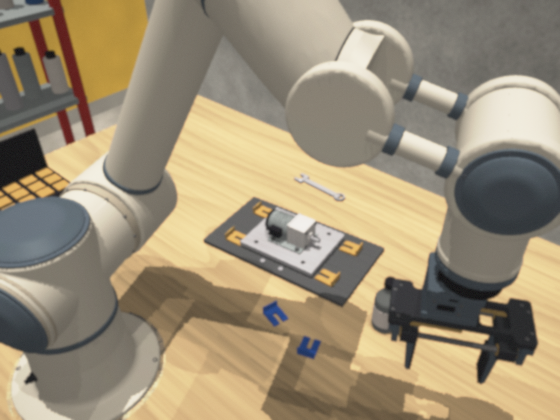

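The scene picture shows the bed with corners at about (222,158), (357,205), (326,260) and (181,209). The four brass shims are at about (234,172), (326,202), (309,240) and (211,203). The two blue look-alikes at (245,126) and (273,144) lie on the bench, so they are not meant. The side view agrees. I'll enlarge both to measure.

```bash
python3 - <<'E'
from h import *
a=cv2.imread('pics/a.png')[145:270,170:370];b=cv2.imread('pics/b.png')[190:305,195:395]
cv2.imwrite('pics/c.png',cv2.resize(a,None,fx=4,fy=4,interpolation=cv2.INTER_CUBIC))
cv2.imwrite('pics/d.png',cv2.resize(b,None,fx=4,fy=4,interpolation=cv2.INTER_CUBIC))
E
```

```text
(no output)
```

View pics/c.png

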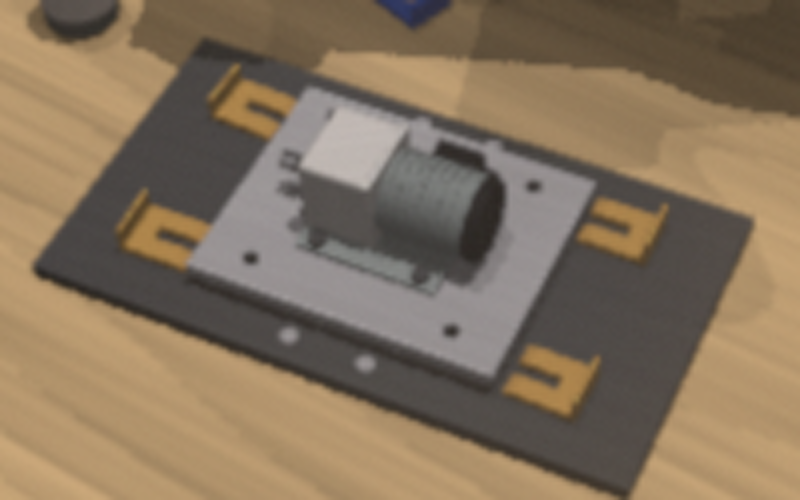

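View pics/d.png

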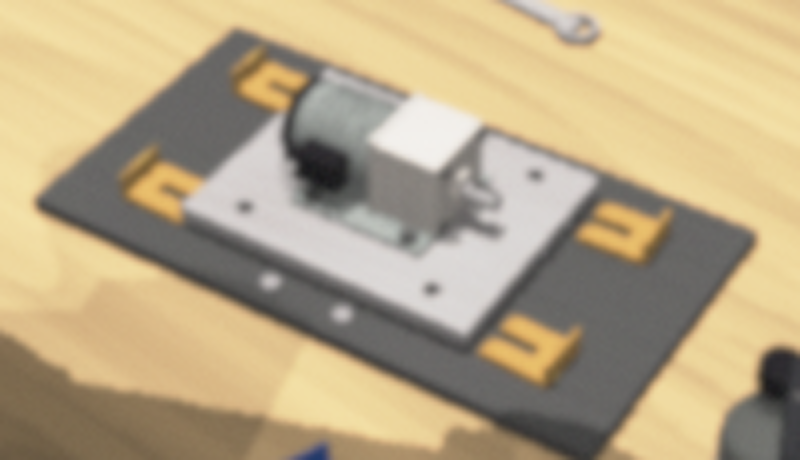

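The crops show the plate and four shims clearly, and one tab points outward on each shim. I'll fit the bed and plate poses from both cameras.

```bash
cat > m.py <<'E'
from h import *
from scipy.optimize import least_squares
cv=lambda o,p:[(p[0]+.5)/4-.5+o[0],(p[1]+.5)/4-.5+o[1]]
S=lambda p:cv((170,145),p); D=lambda p:cv((195,190),p)
bed={'NR':((205,42),(600,455)),'NL':((752,222),(40,203)),'FL':((630,490),(238,30)),'FR':((38,268),(752,235))}
pl={'NR':((310,88),(465,335)),'NL':((597,183),(185,207)),'FL':((492,372),None),'FR':((188,265),(597,180))}
sg={'NR':(-1,-1),'NL':(-1,1),'FL':(1,1),'FR':(1,-1)}
def fit(pts,hx,hy,z):
    def res(q):
        r=[];c,s=np.cos(q[2]),np.sin(q[2])
        for k,(a,b) in pts.items():
            x,y=sg[k][0]*hx,sg[k][1]*hy;P=[q[0]+c*x-s*y,q[1]+s*x+c*y,z]
            r+=list(proj('scene',P)[0]-S(a))
            if b:r+=list(proj('side',P)[0]-D(b))
        return r
    f=least_squares(res,[.5,0,0]);print(f.x.round(4),np.round(f.fun,1));return f.x
if __name__=='__main__':
    fit(bed,.1075,.195,.012);q=fit(pl,.08,.1,.030)
    c,s=np.cos(q[2]),np.sin(q[2]);R=np.array([[c,-s],[s,c]])
    tabs={'FR':(((147,191),(119,229)),((670,208),(650,245))),'NR':(((238,67),(210,102)),((580,328),(551,365))),
     'NL':(((665,205),(645,242)),((157,150),(122,183))),'FL':(((598,357),(579,395)),((265,48),(235,75)))}
    for k,(a,b) in tabs.items():
        print(k,'corner',(q[:2]+R@[sg[k][0]*.062,sg[k][1]*.081]).round(4))
        for n,f,pp in(('scene',S,a),('side',D,b)):
            print('  tab ends plate frame',n,[ (R.T@(atz(n,f(p),.031)[:2]-q[:2])).round(4).tolist() for p in pp])
E
python3 m.py
```

```text
[ 0.5202 -0.075   0.139 ] [-0.9 -1.1 -1.5  0.4  0.6 -1.2 -1.9 -0.9 -0.   0.4 -0.6 -1.  -2.1 -0.1
  2.  -1.3]
[ 0.5189 -0.075   0.135 ] [-0.4 -0.5  0.1  0.1  0.1 -0.4 -1.5  0.2  0.2  1.2 -0.6 -0.2  0.6 -0.3]
FR corner [ 0.5913 -0.1469]
  tab ends plate frame scene [[0.0403, -0.1496], [0.0734, -0.1498]]
  tab ends plate frame side [[0.0778, -0.1485], [0.0418, -0.1533]]
NR corner [ 0.4684 -0.1636]
  tab ends plate frame scene [[-0.0757, -0.1492], [-0.041, -0.1507]]
  tab ends plate frame side [[-0.0411, -0.1514], [-0.075, -0.1517]]
NL corner [ 0.4466 -0.0031]
  tab ends plate frame scene [[-0.0782, 0.1448], [-0.0462, 0.144]]
  tab ends plate frame side [[-0.0448, 0.1437], [-0.0814, 0.1424]]
FL corner [0.5695 0.0136]
  tab ends plate frame scene [[0.0435, 0.1496], [0.0721, 0.1495]]
  tab ends plate frame side [[0.0779, 0.1483], [0.0434, 0.1478]]
```

```bash
cat > go.py <<'E'
import sys
from h import *
from scipy.spatial.transform import Rotation as Ro
# go.py x y z [yaw] (world) -> slide mm, dr
Q=np.array([.5189,-.075]);A=.135;Rp=np.array([[np.cos(A),-np.sin(A)],[np.sin(A),np.cos(A)]])
def plan(P,yaw=A):
    s=sense();R=Ro.from_euler('xyz',s['tcp_rot'])
    d=R.inv().apply(np.array(P)-s['tool_pos'])*1000
    dr=(R.inv()*Ro.from_euler('xyz',[np.pi,0,yaw])).as_rotvec()
    print('slide',d.round(1),'dr',dr.round(3))
def plate(px,py,z): return [*(Q+Rp@[px,py]),z]
def st():
    s=sense();p=s['tool_pos'];print('t',s['t'],'tcp',p.round(4),'plate',(Rp.T@(p[:2]-Q)).round(4),'F',s['force'].round(2),'rot',s['tcp_rot'].round(3),s['width'])
if __name__=='__main__':
    st()
    for a in sys.argv[1:]:
        v=[float(x) for x in a.split(',')];print(a,np.round(plate(*v),4));plan(plate(*v))
E
python3 go.py=  2>/dev/null; python3 go.py -- 2>/dev/null | head -1; python3 -c "
from go import *
for v in((-.062,-.081,.16),(-.062,-.081,.034)):plan(plate(*v))
for p in((190,152),(182,116)):
  print(atz('scene',p,0.0 if p[1]>130 else .13),Rp.T@(atz('scene',p,0.0 if p[1]>130 else .13)[:2]-Q))"
```

```text
t 0.1 tcp [ 0.2823 -0.5573  0.2134] plate [-0.2994 -0.446 ] F [ 0.48 -0.38  0.09] rot [-3.141 -0.     0.469] 0.09117564437456868
slide [ 343.9 -267.1   53.7] dr [-0.001  0.     0.334]
slide [ 343.9 -266.9  179.7] dr [-0.001  0.     0.334]
[ 0.46879529 -0.36669942  0.        ] [-0.08890874 -0.28230173]
[ 0.47056607 -0.36332042  0.13      ] [-0.08669929 -0.27919181]
```

carry_out([
  {"dr": [0, 0, 0.1], "slide": [50, -39, 20], "fingers": 0},
  {"dr": [0, 0, 0.2], "slide": [100, -78, 30], "fingers": 0},
  {"dr": [0, 0, 0.334], "slide": [150, -117, 53], "fingers": 0},
  {"dr": [0, 0, 0.334], "slide": [200, -155, 53], "fingers": 0},
  {"dr": [0, 0, 0.334], "slide": [250, -194, 53], "fingers": 0},
  {"dr": [0, 0, 0.334], "slide": [300, -233, 53], "fingers": 0},
  {"dr": [0, 0, 0.334], "slide": [344, -267, 80], "fingers": 0},
  {"dr": [0, 0, 0.334], "slide": [344, -267, 120], "fingers": 0},
  {"dr": [0, 0, 0.334], "slide": [344, -267, 160], "fingers": 0},
  {"dr": [0, 0, 0.334], "slide": [344, -267, 172], "fingers": 0},
  {"dr": [0, 0, 0.334], "slide": [344, -267, 172], "fingers": 0},
], squeeze=10)

```text
t: 1.48
tool_pos: [0.4682, -0.1636, 0.0417]
tcp_rot: [-3.14, 0.001, 0.134]
force: [-1.0, 0.0, 0.6]
width: 0.0009
```

```bash
python3 go.py -.062,-.081,.032
```

```text
t 1.475 tcp [ 0.4682 -0.1636  0.0417] plate [-0.0621 -0.0809] F [-0.97  0.04  0.58] rot [-3.14e+00  1.00e-03  1.34e-01] 0.0008518974156517662
-.062,-.081,.032 [ 0.4684 -0.1636  0.032 ]
slide [0.1 0.1 9.7] dr [-0.002  0.001 -0.001]
```

carry_out([
  {"dr": [0, 0, 0], "slide": [0, 0, 8], "fingers": 0},
  {"dr": [0, 0, 0], "slide": [0, 0, 11], "fingers": 0},
  {"dr": [0, 0, 0], "slide": [0, 0, 12], "fingers": 0},
  {"dr": [0, 0, 0], "slide": [0, 0, 12.5], "fingers": 0},
  {"dr": [0, 0, 0], "slide": [0, 0, 12.5], "fingers": 0},
])

```text
t: 2.1
tool_pos: [0.4683, -0.1637, 0.0294]
tcp_rot: [-3.14, 0.001, 0.134]
force: [-0.6, -1.5, 1.8]
width: 0.0008
```

carry_out([
  {"dr": [0, 0, 0], "slide": [0, 0, 0.7], "fingers": 0},
  {"dr": [0, 0, 0], "slide": [0, 0, 1.2], "fingers": 0},
  {"dr": [0, 0, 0], "slide": [0, 0, 1.2], "fingers": 0},
])

```text
t: 2.48
tool_pos: [0.4683, -0.1637, 0.0282]
tcp_rot: [-3.14, 0.001, 0.134]
force: [-2.2, -2.3, 2.6]
width: 0.0007
```

carry_out([
  {"dr": [0, 0, 0], "slide": [0, 0, 0.7], "fingers": 0},
  {"dr": [0, 0, 0], "slide": [0, 0, 1.4], "fingers": 0},
  {"dr": [0, 0, 0], "slide": [0, 0, 1.4], "fingers": 0},
])

```text
t: 2.85
tool_pos: [0.4683, -0.1638, 0.0267]
tcp_rot: [-3.14, 0.001, 0.134]
force: [-2.0, -1.9, 4.1]
width: 0.0002
```

carry_out([
  {"dr": [0, 0, 0], "slide": [0, 0, 0.7], "fingers": 0},
  {"dr": [0, 0, 0], "slide": [0, 0, 1.4], "fingers": 0},
  {"dr": [0, 0, 0], "slide": [0, 0, 1.4], "fingers": 0},
])

```text
t: 3.22
tool_pos: [0.4683, -0.1638, 0.0257]
tcp_rot: [-3.141, 0.001, 0.135]
force: [-4.3, -2.3, 13.4]
width: 0.0003
```

The near right corner gave about 4.3 mm: it yielded at under 5 N and bottomed at 13 N, so it is the one that rocks. The bottle stands near that side, so I'll turn the gripper 90° before pushing its shim.

```bash
python3 go.py -.059,-.185,.12
```

```text
t 3.225 tcp [ 0.4683 -0.1638  0.0257] plate [-0.0621 -0.0812] F [-4.33 -2.33 13.4 ] rot [-3.141e+00  1.000e-03  1.350e-01] 0.00025184416109619995
-.059,-.185,.12 [ 0.4853 -0.2663  0.12  ]
slide [  3.1 103.7 -94.4] dr [-0.001  0.001 -0.   ]
```

carry_out([
  {"dr": [0, 0, 0], "slide": [0, 0, -20], "fingers": 0},
  {"dr": [0, 0, 0], "slide": [0, 0, -70], "fingers": 0},
  {"dr": [0, 0, -0.17], "slide": [0, 0, -94], "fingers": 0},
  {"dr": [0, 0, -0.35], "slide": [3, 40, -94], "fingers": 0},
  {"dr": [0, 0, -0.52], "slide": [3, 80, -94], "fingers": 0},
  {"dr": [0, 0, -0.7], "slide": [3, 103.7, -94], "fingers": 0},
  {"dr": [0, 0, -0.87], "slide": [3, 103.7, -94], "fingers": 0},
  {"dr": [0, 0, -1.05], "slide": [3, 103.7, -94], "fingers": 0},
  {"dr": [0, 0, -1.22], "slide": [3, 103.7, -94], "fingers": 0},
  {"dr": [0, 0, -1.4], "slide": [3, 103.7, -94], "fingers": 0},
  {"dr": [0, 0, -1.571], "slide": [3, 103.7, -94], "fingers": 0},
  {"dr": [0, 0, -1.571], "slide": [3, 103.7, -94], "fingers": 0},
])

```text
t: 4.72
tool_pos: [0.4853, -0.2661, 0.1193]
tcp_rot: [-3.141, -0.002, 1.705]
force: [0.0, -0.0, -0.4]
width: 0.0005
```

```bash
python3 -c "
from go import *
st();plan(plate(-.059,-.185,.019),A+np.pi/2)
s=sense();i=grab_frame('wrist');cv2.imwrite('pics/e.png',i)
c=camera_info('wrist');T=np.eye(4);T[:3,:3]=Ro.from_euler('xyz',s['tcp_rot']).as_matrix();T[:3,3]=s['tool_pos'];M=np.linalg.inv(T@np.array(c['T_tool_cam']))
for n,v in dict(tip=(-.059,-.185,.12),tabL=(-.076,-.1505,.031),tabR=(-.041,-.1505,.031),pc=(-.08,-.1,.03)).items():
  p=M@np.array([*plate(*v),1]);print(n,c['cx']+c['fx']*p[0]/p[2],c['cy']+c['fy']*p[1]/p[2])
"
```

```text
t 4.725 tcp [ 0.4853 -0.2661  0.1193] plate [-0.059  -0.1848] F [ 0.04 -0.01 -0.41] rot [-3.141e+00 -2.000e-03  1.705e+00] 0.0005266444170087961
slide [-4.000e-01  1.000e-01  1.003e+02] dr [-0.001 -0.002 -0.001]
tip 282.3284401771527 275.43083374683954
tabL 258.4171329637951 174.09451421830852
tabR 308.210690747068 174.04482200069626
pc 250.9450437334518 98.87030773407909
```

View pics/e.png

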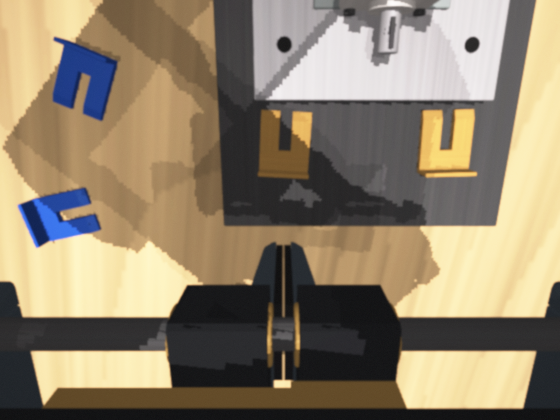

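The wrist picture shows the near right brass shim at (285,143) with its tab from (258,176) to (311,179), within 2 mm of prediction. The blue ones at (85,75) and (60,215) lie on the bench and are not meant. The plate edge is at row 100, as predicted.

carry_out([
  {"dr": [0, 0, 0], "slide": [0, 0.5, 50], "fingers": 0},
  {"dr": [0, 0, 0], "slide": [0, 0.5, 85], "fingers": 0},
  {"dr": [0, 0, 0], "slide": [0, 0.5, 100], "fingers": 0},
  {"dr": [0, 0, 0], "slide": [0, 0.5, 100], "fingers": 0},
  {"dr": [0, 0, 0], "slide": [5, 0.5, 100], "fingers": 0},
  {"dr": [0, 0, 0], "slide": [10, 0.5, 100], "fingers": 0},
  {"dr": [0, 0, 0], "slide": [15, 0.5, 100], "fingers": 0},
  {"dr": [0, 0, 0], "slide": [20, 0.5, 100], "fingers": 0},
  {"dr": [0, 0, 0], "slide": [25, 0.5, 100], "fingers": 0},
  {"dr": [0, 0, 0], "slide": [30, 0.5, 100], "fingers": 0},
  {"dr": [0, 0, 0], "slide": [30, 0.5, 100], "fingers": 0},
])

```text
t: 6.15
tool_pos: [0.4816, -0.2357, 0.0194]
tcp_rot: [-3.14, -0.002, 1.702]
force: [0.6, -0.7, -0.4]
width: 0.0002
```

```bash
python3 -c "
from go import *
st()
i=grab_frame('wrist');a=grab_frame('scene')[145:270,170:370];cv2.imwrite('pics/f.png',np.hstack([i[60:300,140:460],cv2.resize(a,(384,240),interpolation=cv2.INTER_CUBIC)]))"
```

```text
t 6.15 tcp [ 0.4816 -0.2357  0.0194] plate [-0.0586 -0.1542] F [ 0.6  -0.72 -0.42] rot [-3.140e+00 -2.000e-03  1.702e+00] 0.0002281260866982621
```

View pics/f.png

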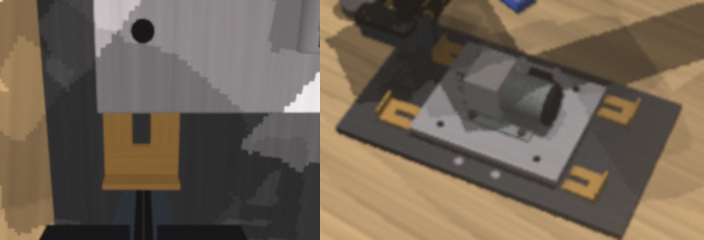

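The shim is going in square, with the plate edge at row 112 of the crop and the tab at row 185.

carry_out([
  {"dr": [0, 0, 0], "slide": [4, 0, 0], "fingers": 0},
  {"dr": [0, 0, 0], "slide": [8, 0, 0], "fingers": 0},
  {"dr": [0, 0, 0], "slide": [12, 0, 0], "fingers": 0},
  {"dr": [0, 0, 0], "slide": [16, 0, 0], "fingers": 0},
  {"dr": [0, 0, 0], "slide": [20, 0, 0], "fingers": 0},
  {"dr": [0, 0, 0], "slide": [24, 0, 0], "fingers": 0},
  {"dr": [0, 0, 0], "slide": [28, 0, 0], "fingers": 0},
  {"dr": [0, 0, 0], "slide": [30, 0, 0], "fingers": 0},
  {"dr": [0, 0, 0], "slide": [30, 0, 0], "fingers": 0},
])

```text
t: 7.38
tool_pos: [0.4778, -0.2062, 0.0194]
tcp_rot: [-3.14, -0.002, 1.702]
force: [-1.3, -0.7, -1.3]
width: -0.0002
```

```bash
python3 -c "
from go import *
st()
i=grab_frame('wrist');cv2.imwrite('pics/g.png',cv2.resize(i[120:280,180:380],None,fx=3,fy=3))"
```

```text
t 7.375 tcp [ 0.4778 -0.2062  0.0194] plate [-0.0584 -0.1245] F [-1.29 -0.69 -1.33] rot [-3.140e+00 -2.000e-03  1.702e+00] -0.00019201777470043168
```

View pics/g.png

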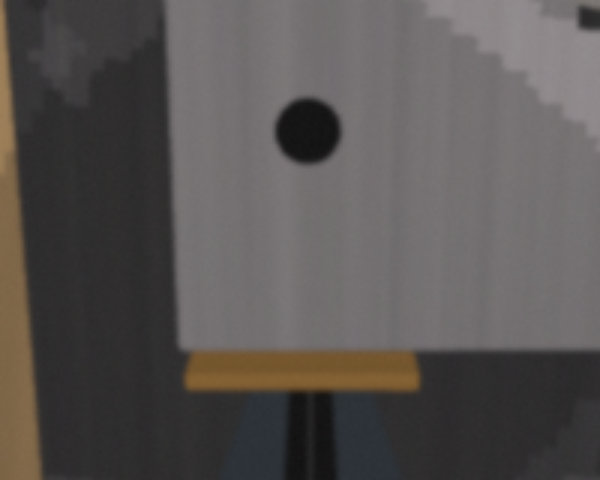

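The tab sits about 3 mm from the edge: plate edge at row 350, tab top from about row 372 to 390. I'll ease it home.

carry_out([
  {"dr": [0, 0, 0], "slide": [1, 0, 0], "fingers": 0},
  {"dr": [0, 0, 0], "slide": [2, 0, 0], "fingers": 0},
  {"dr": [0, 0, 0], "slide": [3, 0, 0], "fingers": 0},
  {"dr": [0, 0, 0], "slide": [3, 0, 0], "fingers": 0},
])

```text
t: 7.92
tool_pos: [0.4774, -0.2033, 0.0194]
tcp_rot: [-3.141, -0.002, 1.702]
force: [0.1, -0.2, -0.1]
width: 0.0004
```

carry_out([
  {"dr": [0, 0, 0], "slide": [0.6, 0, 0], "fingers": 0},
  {"dr": [0, 0, 0], "slide": [0.6, 0, 0], "fingers": 0},
  {"dr": [0, 0, 0], "slide": [0.6, 0, 0], "fingers": 0},
])

```text
t: 8.3
tool_pos: [0.4774, -0.2029, 0.0195]
tcp_rot: [-3.141, -0.001, 1.702]
force: [-0.8, -4.1, -0.5]
width: -0.0001
```

```bash
python3 -c "
from go import *
st()
i=grab_frame('wrist');cv2.imwrite('pics/k.png',cv2.resize(i[180:280,210:350],None,fx=5,fy=5))"
```

```text
t 8.3 tcp [ 0.4774 -0.2029  0.0195] plate [-0.0584 -0.1211] F [-0.79 -4.1  -0.49] rot [-3.141e+00 -1.000e-03  1.702e+00] -7.640718459816392e-05
```

View pics/k.png

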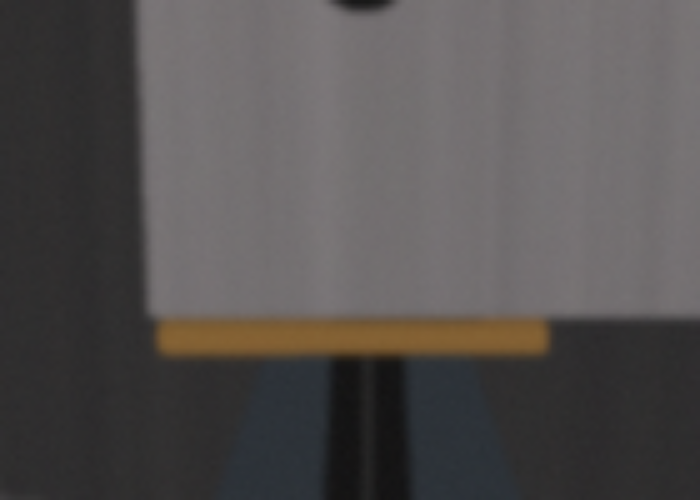

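The tab lies flush along the whole edge (rows 320–354, which is just its 3 mm thickness), and the force rose to 4 N. I'll back off, lift and press the corner again, a little inboard so the fingers clear the tab.

carry_out([
  {"dr": [0, 0, 0], "slide": [-5, 0, 0], "fingers": 0},
  {"dr": [0, 0, 0], "slide": [-15, 0, 0], "fingers": 0},
  {"dr": [0, 0, 0], "slide": [-15, 0, -40], "fingers": 0},
  {"dr": [0, 0, 0], "slide": [-5, -3, -60], "fingers": 0},
  {"dr": [0, 0, 0], "slide": [30, -5, -60], "fingers": 0},
  {"dr": [0, 0, 0], "slide": [47, -5, -60], "fingers": 0},
  {"dr": [0, 0, 0], "slide": [47, -5, -35], "fingers": 0},
  {"dr": [0, 0, 0], "slide": [47, -5, -17], "fingers": 0},
  {"dr": [0, 0, 0], "slide": [47, -5, -13], "fingers": 0},
  {"dr": [0, 0, 0], "slide": [47, -5, -12], "fingers": 0},
  {"dr": [0, 0, 0], "slide": [47, -5, -12], "fingers": 0},
])

```text
t: 9.72
tool_pos: [0.4666, -0.1572, 0.032]
tcp_rot: [-3.141, -0.001, 1.702]
force: [-1.0, -0.2, 0.5]
width: 0.0008
```

```bash
python3 go.py
```

```text
t 9.725 tcp [ 0.4666 -0.1572  0.032 ] plate [-0.0629 -0.0745] F [-0.99 -0.23  0.55] rot [-3.141e+00 -1.000e-03  1.702e+00] 0.000840073987498042
```

carry_out([
  {"dr": [0, 0, 0], "slide": [0, 0, 1.5], "fingers": 0},
  {"dr": [0, 0, 0], "slide": [0, 0, 2.5], "fingers": 0},
  {"dr": [0, 0, 0], "slide": [0, 0, 3.2], "fingers": 0},
  {"dr": [0, 0, 0], "slide": [0, 0, 3.6], "fingers": 0},
  {"dr": [0, 0, 0], "slide": [0, 0, 3.6], "fingers": 0},
])

```text
t: 10.35
tool_pos: [0.4669, -0.1574, 0.0297]
tcp_rot: [3.141, -0.0, 1.702]
force: [-6.5, 1.0, 33.9]
width: 0.0003
```

The corner stands firm at z = 29.7 mm under 34 N, which is more than I intended. I'll lift off now.

carry_out([
  {"dr": [0, 0, 0], "slide": [0, 0, -1.5], "fingers": 0},
  {"dr": [0, 0, 0], "slide": [0, 0, -20], "fingers": 0},
  {"dr": [0, 0, 0], "slide": [0, 0, -70], "fingers": 0},
  {"dr": [0, 0, 0], "slide": [-15, 0, -120], "fingers": 0},
  {"dr": [0, 0, 0], "slide": [-30, 0, -150], "fingers": 0},
  {"dr": [0, 0, 0], "slide": [-30, 0, -150], "fingers": 0},
  {"dr": [0, 0, 0], "slide": [-30, 0, -150], "fingers": 0},
])

```text
t: 11.22
tool_pos: [0.4702, -0.1868, 0.1791]
tcp_rot: [3.141, -0.001, 1.702]
force: [-0.2, 0.3, -0.8]
width: 0.0007
```

```bash
python3 -c "
from go import *
st()
i=grab_frame('wrist');a=grab_frame('scene')
d=cv2.absdiff(a,cv2.imread('pics/a.png'))
cv2.imwrite('pics/l.png',np.hstack([cv2.resize(i,(400,300)),cv2.resize(a[100:280,160:400],(400,300),interpolation=cv2.INTER_CUBIC)]))"
```

```text
t 11.225 tcp [ 0.4702 -0.1868  0.1791] plate [-0.0633 -0.1042] F [-0.23  0.25 -0.83] rot [ 3.141e+00 -1.000e-03  1.702e+00] 0.0006765775835940073
```

View pics/l.png

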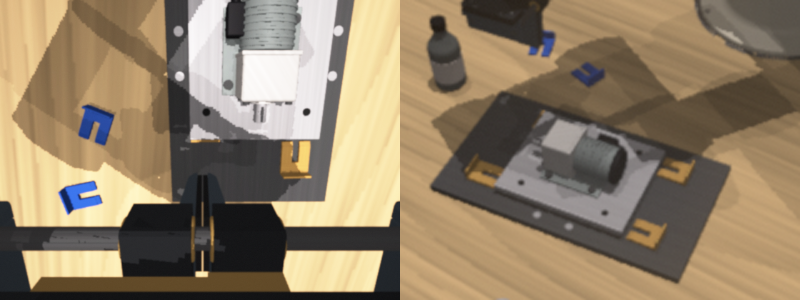

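The near right tab is flush at (205,141) in the wrist view. The other three shims, the plate and the bottle are where they were. The arm is clear, so I'm handing the job in.

```bash
python3 -c "
from station import sign_off
print(sign_off())"
```

```text
the job is handed in; nothing more can be done
None
```

The near right corner was the one that rocked, and its shim is now home under the plate. I handed the job in at about 11 s on the robot's clock, with the arm clear; no verdict is reported.

- **Finding the corner:** Pressing near right, it gave about 4 mm at roughly 4 N and bottomed out at 13 N. I stopped there and did not press the other three corners.
- **Pushing the shim:** I pushed it in with the closed fingertips until the force rose to 4 N. A close-up then showed the tab flush and square against the plate's edge.
- **Final press:** The corner held at 29.7 mm under about 34 N. That is more than the 10 to 15 N you asked for, because the contact was stiffer than I allowed for.
- **Last pictures:** The tab was still flush, and the plate, the other shims and the bottle looked unmoved. I judged this by eye only, and the spanner and bolts were outside that last view; the arm never went near them.

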